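# Pump the ratchet index table until the objective stands at the pointer

### The job

Pump the hand lever of the small ratchet index table, pressing it right down and letting it spring back up each time, until the microscope objective (the slim piece that tapers in steps to a narrow top) stands at the fixed pointer, then leave the lever up. Each stroke turns the table by one tooth and it cannot be turned back, so stop in time; move the table with its lever only and do not touch the disc or the pieces on it.

Things in the scene. Friction and masses are not known exactly. Their poses are not given: they have to be found in the camera images.
- lever_pad (a point): Centre of the top of the round black press pad (38 mm wide) of the lever, on the robot's side, 144 mm from the table axis. At rest its top slopes 13 degrees, 190 mm above the bench. Pressed to the hard stop it is 33 mm lower, sloping as much the other way. Takes 3 to 9 N; a spring brings it back. The lever hinges 74 mm from the pad, toward the table. Nothing else there tops 180 mm.
- turntable: Aluminium disc, 120 mm wide, 8 thick. Origin: centre of its top, 108 mm above the bench; z up, x through the objective. 4 seats at radius 37 mm; counterclockwise: objective, wide canister, black eyepiece, empty. Turns counterclockwise from above, as the pad goes down: first stroke up to 38 degrees, then 30 each. The objective starts 39 to 141 degrees before the pointer (2 to 5 strokes).
- objective (a point): Centre of the foot of the microscope objective in its seat on the disc: a light slim piece that narrows in steps from a 28 mm foot to a narrow top, 44 mm tall, 37 mm from the table axis. It travels with the disc.
- pointer (a point): Where the centre of the objective's foot must come: 37 mm from the table axis, 3 mm above the disc, in line with the fixed dark pointer tip at the disc's rim. The pointer is on a grey upright at the left of the disc as seen from the lever; it does not turn with the disc. After full strokes a tooth lines the seats up with it.

How it is judged:
By the outcome, as a careful person would: the job done as asked, in the order asked, and still so for the second after the job is handed in, with the robot touching nothing.
It also fails if it takes over 42 s, if anything falls off the work surface, if the arm or the gripper's body presses on something with over 40 N, if the wrist force passes 120 N, or if a joint passes its speed limit or range.

### The arm

A 6-joint arm with a two-finger parallel gripper is mounted at the origin on the work surface; the furniture and walls round the work are solid. World frame = base frame: x ahead of the robot, y to its left, z up, the work surface at z = 0. Lengths are in m, angles in degrees, forces in N, time in s.
With the tool pointing down it reaches from about 0.325 to 0.75 m from the base axis. Payload 7.6 kg.
Tool frame: the origin (TCP) lies midway between the tips of the shut fingers; the grasp point (between the pads) lies behind it (env.pinch_z is the x of the grasp point in the tool frame, in m); x points along the fingers, y is the direction in which the jaws open and shut, and the axes are right-handed (so a half turn about x gives the same grasp; the last joint's range is limited). The gripper opens to 85 mm and grips with 20 to 120 N. Pads are 22 mm wide; open, the fingers measure 114 mm over their backs; the gripper's body (76 mm by 85 mm) begins 54 mm behind the grasp point. The pads swing forward as they close: fully open they stand 13 mm farther back than shut.
Start: joints at [-70.262, 2.991, 80.254, -0, 96.75, -4.028], TCP at [0.212, -0.48, 0.231] pointing down, gripper open.
Joint ranges: [-166.34, 166.34], [-52.06, 124.39], [6.96, 135.62], [-60.46, 240.46], [14.63, 156.25], [-167.68, 167.68]. Speed limits (degrees/s): [147.25, 147.25, 172.46, 180, 180, 180].

### API

Orientations are given as [roll, pitch, yaw] about the fixed x, y, z axes, in that order (R = Rz(yaw) Ry(pitch) Rx(roll)).
In Python, from rig import telemetry, read_camera, job, env gives the robot as it stands.
- The arm moves only by the tool drive_tool, never from a script. Its argument "rows" is a list of rows, each an object with "delta_pos": the shift along the tool's x, y, z in units of 40 mm (1.0 is 40 mm), a list of three; "roll": the turn about the tool's x in degrees; "fingers": the opening, from 0 (shut) to 1 (fully open). In form: [{"delta_pos": [dx, dy, dz], "roll": roll, "fingers": fingers}, ...]. A call has 1 to 20 rows; each row is the pose to reach, as a shift and turn from the pose commanded when the call began, along the tool's axes at that moment; what a row does not reach only later rows make up. A row lasts 1/12 s, in which the tool goes at most 41.7 mm and 7.16 degrees, less where a joint would pass 70% of its speed; a pose out of reach is approached as far as the arm can. A call with a gripper value outside its range is refused whole. The fingers move at their own pace and stop on an object; "squeeze" is the grip in N (left out, the last holds). Time passes only in rows, so rows that repeat a pose let the fingers close. It gives the time, the measured TCP pose, the force and the opening at its end, in the units of the state.
- telemetry.get_state(): the state, without advancing time (a new reading comes with each control period).
- read_camera(name): name is "scene" or "top" or "wrist"; returns a dict with "frame" (480x640x3 uint8, red, green, blue), "range_z" (480x640 float32, m along the optical axis (not along the pixel's ray), 0 where there is no reading), "fx", "fy", "cx", "cy" (pixels), "xyz" and "orientation" of the camera in the world; the wrist camera has in their place "T_tool_cam" (4x4, takes a point from camera to tool coordinates, whose origin is the TCP and whose axes are the tool frame's). Camera axes: x right, y up, looking along -z (the intrinsics and any distortion apply to the point x, -y, -z); pixel columns grow to the right and rows downward; lengths in m; the calibration is good to about 2 mm. A picture is of the moment at which its call begins: read the wrist's pose just before it.
- job.finish_job(): hands the job in, once; it reports no verdict.
The state is a dict: "time_s": time; "qpos": joint angles; "joint_velocities": joint speeds; "joint_torque": joint torques, N m; "ee_pos": TCP position; "tcp_rot": TCP orientation; "contact_force": force on the tool from outside, world axes, zero at the start; "moment": the same for the moment, N m; "grip_width": opening from 0.0 (shut) to 1.0 (fully open).
Only numpy, scipy, OpenCV 4.12 (cv2) and the standard library are available. Lean on these libraries where they do the work, as an engineer would, in place of code of your own. Each camera call takes 0.05 s, during which the arm holds its last target.

## Working session

There is one attempt and no reset: what is moved stays moved. The work goes in short steps, Python scripts to look and compute and a tool call to move; the robot and the scene stay as the last step left them, time stands still between calls to the robot, and variables do not carry over. Pictures are saved under pics/ and viewed, and the job is handed in when it is done.

Besides the shell and the picture viewer there is one more tool, called after "Call:" by a JSON object that holds its "method" and its "body". drive_tool: Moves the arm, as the interface text tells. Its arguments: {"type":"object","properties":{"rows":{"type":"array","items":{"type":"object","properties":{"delta_pos":{"type":"array","items":{"type":"number"}},"roll":{"type":"number"},"fingers":{"type":"number"}}}},"squeeze":{"type":"number"}},"required":["rows"]}

```bash
mkdir -p pics
cat > h.py <<'E'
from rig import telemetry, read_camera, job, env
import numpy as np, cv2
from scipy.spatial.transform import Rotation as R
E
python3 - <<'E'
from h import *
s=telemetry.get_state();print({k:np.round(v,3).tolist() for k,v in s.items()})
for n in("scene","top"):
    c=read_camera(n);cv2.imwrite(f"pics/{n}0.png",c["frame"][:,:,::-1]);np.savez(f"{n}0.npz",**c)
    print(n,[ (k,c[k]) for k in c if k not in("frame","range_z")])
E
```

```text
{'time_s': 0.0, 'qpos': [-70.263, 3.027, 80.312, -0.001, 96.751, -4.027], 'joint_velocities': [-0.001, 0.037, 0.026, -0.008, 0.114, -0.082], 'joint_torque': [0.001, -38.167, -36.018, -0.0, 0.006, 0.0], 'ee_pos': [0.211, -0.48, 0.23], 'tcp_rot': [-93.621, 89.91, 110.143], 'contact_force': [-0.19, -0.558, 0.13], 'moment': [-0.06, -0.034, 0.028], 'grip_width': 0.994}
scene [('fx', 556.8021218437873), ('fy', 556.8021218437873), ('cx', 328.23927364951186), ('cy', 237.7524089878376), ('xyz', array([0.06457235, 0.90575811, 0.64121408])), ('orientation', array([ 5.98458664e+01,  5.09803533e-02, -1.46265354e+02]))]
top [('fx', 563.3277800602322), ('fy', 563.3277800602322), ('cx', 316.3188257566172), ('cy', 233.90096147869878), ('xyz', array([0.30783303, 0.28765942, 1.01180012])), ('orientation', array([ 10.62763052,   0.91739678, -90.75209824]))]
```

View pics/scene0.png

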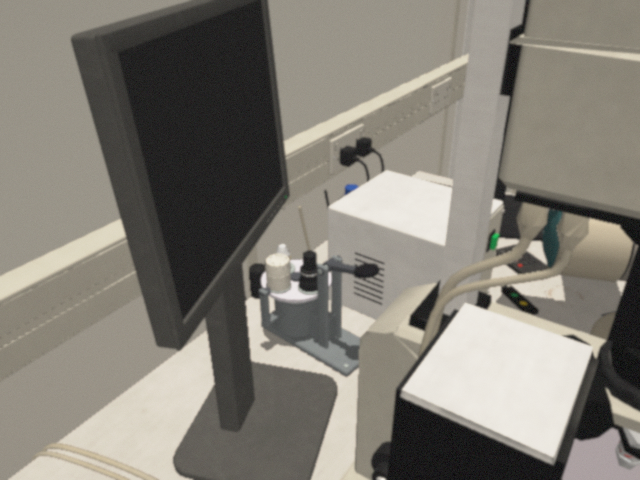

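View pics/top0.png

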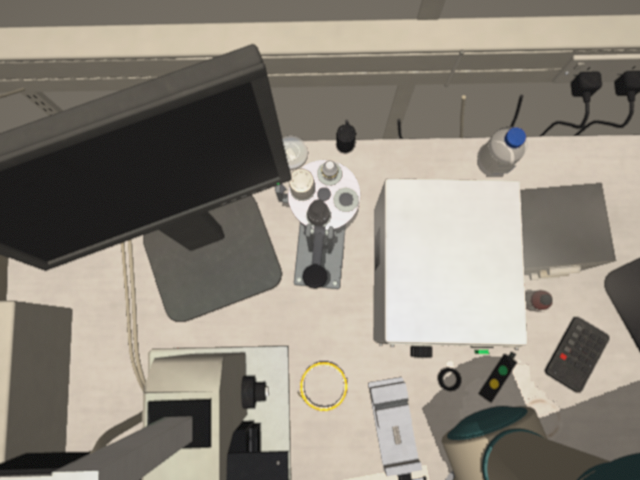

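```bash
cat >> h.py <<'E'
def ray(c,u,v):
    Rm=R.from_euler('xyz',c["orientation"],degrees=True).as_matrix()
    d=Rm@np.array([(u-c["cx"])/c["fx"],-(v-c["cy"])/c["fy"],-1.]);return c["xyz"],d
def onz(c,u,v,z):
    o,d=ray(c,u,v);return o+d*(z-o[2])/d[2]
def proj(c,p):
    Rm=R.from_euler('xyz',c["orientation"],degrees=True).as_matrix()
    q=Rm.T@(np.array(p)-c["xyz"]);return c["cx"]-c["fx"]*q[0]/q[2],c["cy"]+c["fy"]*q[1]/q[2]
E
python3 - <<'E'
from h import *
c=dict(np.load("top0.npz"));im=c["frame"][:,:,::-1]
cv2.imwrite("pics/topz.png",cv2.resize(im[130:300,255:385],None,fx=4.5,fy=3.5*1,interpolation=cv2.INTER_CUBIC)[:600])
cv2.imwrite("pics/topz.png",cv2.resize(im[130:295,250:400],None,fx=3.6,fy=3.6,interpolation=cv2.INTER_CUBIC))
s=dict(np.load("scene0.npz"));im=s["frame"][:,:,::-1]
cv2.imwrite("pics/scz.png",cv2.resize(im[230:380,240:400],None,fx=4,fy=4,interpolation=cv2.INTER_CUBIC))
for n,u,v,z in[("pad",316,276,.19),("obj top",330,167,.155),("can",302,183,.15)]:print(n,onz(c,u,v,z),c["range_z"][v,u])
E
```

```text
pad [0.3995239 0.3000832 0.19     ] 0.8253447
obj top [0.57614256 0.27620539 0.155     ] 0.89243823
can [0.55213904 0.32094302 0.15      ] 0.8846033
```

View pics/topz.png

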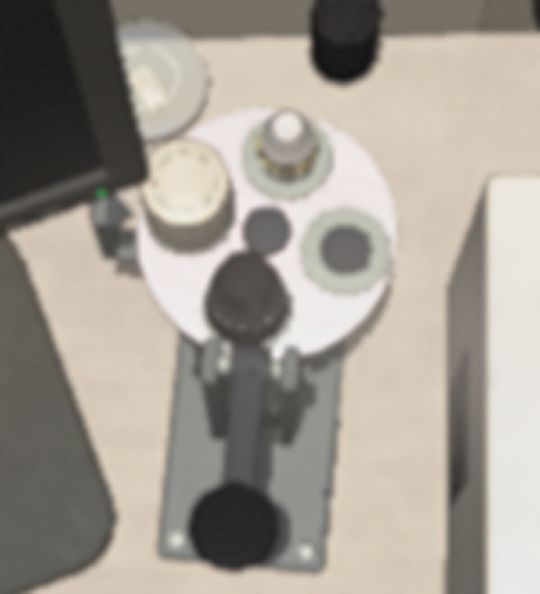

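View pics/scz.png

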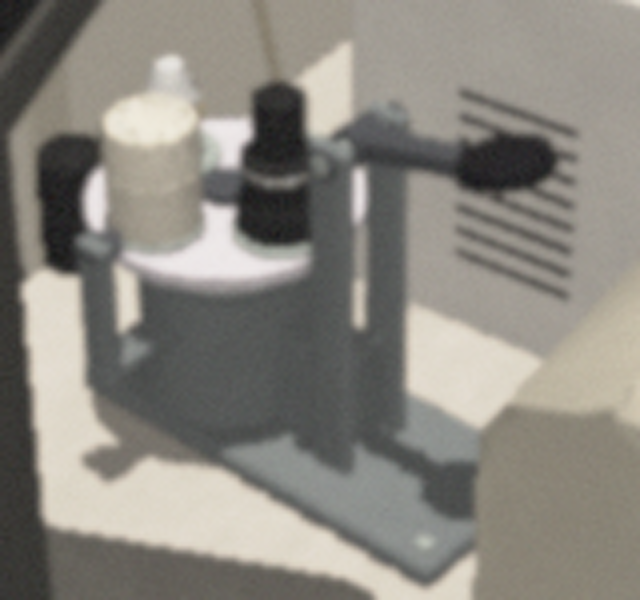

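Run:
```python
from h import *
c=dict(np.load("top0.npz"))
f=lambda x,y,z:onz(c,250+(x-1.3)/3.6,130+(y-1.3)/3.6,z)
# disc: white ellipse edges
L=f(138,235,.108);Rr=f(397,235,.108);T=f(267,107,.108);print("edges",L,Rr,T,"centre LR",(L+Rr)/2)
ctr=f(267,230,.111);print("hub",ctr)
pad=f(235,526,.19);print("pad",pad,np.hypot(*(pad-ctr)[:2]))
for n,x,y in[("obj",287,159),("empty",345,250),("tip",138,255),("up",108,205),("up2",120,225)]:
    p=f(x,y,.111);d=(p-ctr)[:2];print(n,p,np.hypot(*d),np.degrees(np.arctan2(d[1],d[0])))
d=(pad-ctr)[:2];print("pad ang",np.degrees(np.arctan2(d[1],d[0])))
im=c["frame"][:,:,::-1];cv2.imwrite("pics/ptr.png",cv2.resize(im[170:215,265:325],None,fx=12,fy=12,interpolation=cv2.INTER_CUBIC))
s=dict(np.load("scene0.npz"));im=s["frame"][:,:,::-1]
cv2.imwrite("pics/ptr2.png",cv2.resize(im[270:330,250:310],None,fx=10,fy=10,interpolation=cv2.INTER_CUBIC))
```

```text
edges [0.54403755 0.34596916 0.108     ] [0.54198037 0.2270215  0.108     ] [0.60435224 0.28570668 0.108     ] centre LR [0.54300896 0.28649533 0.108     ]
hub [0.54459183 0.28662882 0.111     ]
pad [0.39991479 0.3016646  0.19      ] 0.1454562475294415
obj [0.57818764 0.27688407 0.111     ] 0.034980547662468636 -16.175253663565893
empty [0.53455089 0.25114493 0.111     ] 0.03687718503339392 -105.80001433411898
tip [0.53382135 0.34581182 0.111     ] 0.06015505009016047 100.31415496126353
up [0.55771051 0.35952423 0.111     ] 0.07406646117972072 79.79791931754555
up2 [0.54812652 0.35402301 0.111     ] 0.06748681338042316 86.99769927764062
pad ang 174.06674855987765
```

View pics/ptr.png

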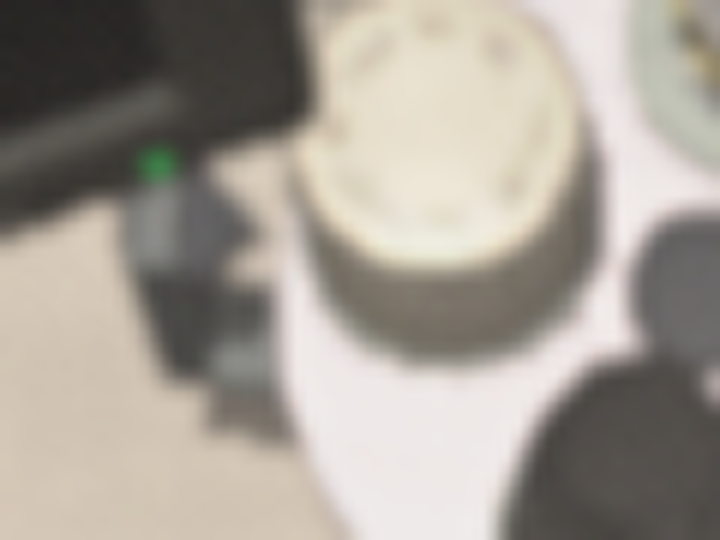

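View pics/ptr2.png

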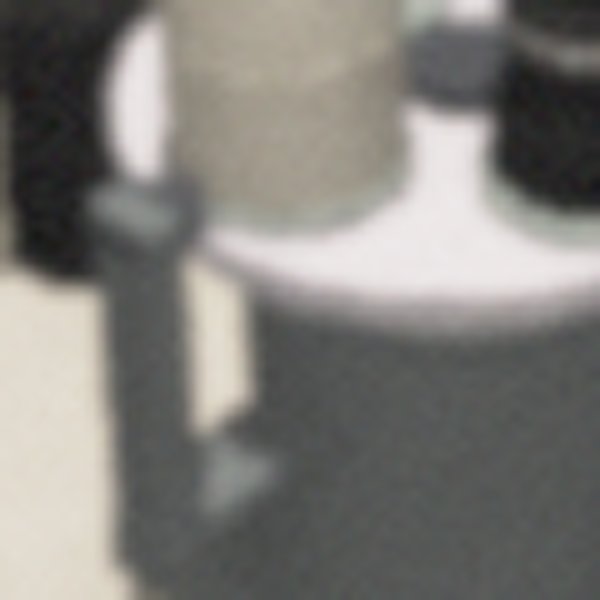

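Run:
```python
from h import *
c=dict(np.load("top0.npz"))
for z in(.108,.115,.125):
    ctr=np.array([.5442,.2866]);p=onz(c,265+262/12,170+240/12,z);d=p[:2]-ctr;print("tip",z,p,np.hypot(*d),np.degrees(np.arctan2(d[1],d[0])))
H=np.zeros((480,640))
def hm(c):
    Rm=R.from_euler('xyz',c["orientation"],degrees=True).as_matrix()
    v,u=np.mgrid[:480,:640];z=c["range_z"]
    P=np.stack([(u-c["cx"])/c["fx"]*z,-(v-c["cy"])/c["fy"]*z,-z],-1)@Rm.T+c["xyz"];P[z==0]=np.nan;return P
P=np.concatenate([hm(c).reshape(-1,3),hm(dict(np.load("scene0.npz"))).reshape(-1,3)])
P=P[~np.isnan(P[:,0])]
xs=np.arange(-.1,.8,.05);ys=np.arange(-.6,.75,.05)
print("rows x desc, cols y desc; max z cm");print("     ",*["%4d"%round(y*100) for y in ys[::-1]])
for x in xs[::-1]:
    r=[]
    for y in ys[::-1]:
        m=(abs(P[:,0]-x-.025)<.025)&(abs(P[:,1]-y-.025)<.025);r.append("%4d"%round(100*np.percentile(P[m,2],99)) if m.sum()>3 else "   .")
    print("%5.2f"%x,*r)
# pad top height
Q=hm(c)[272:281,312:321];print(np.nanmedian(Q.reshape(-1,3),0))
```

```text
tip 0.108 [0.55247545 0.34782703 0.108     ] 0.06178375899862675 82.30254490803596
tip 0.115 [0.55058068 0.34736103 0.115     ] 0.0610951393909109 84.00519042826264
tip 0.125 [0.54787386 0.34669531 0.125     ] 0.060207507677746366 86.50164334774665
rows x desc, cols y desc; max z cm
        70   65   60   55   50   45   40   35   30   25   20   15   10    5    0   -5  -10  -15  -20  -25  -30  -35  -40  -45  -50  -55  -60
 0.75   27   27   27   43   54   54   54   54   53   53   52   25   26   25   49   49   49   48   47   47   47   46   46   45   45   44   44
 0.70   21   21   21   21   21   21   21   21   21   21   21   21   21   21   21   21   21   21   21   21   21   21   21   21   21   21   21
 0.65    0    1    0    0    0    0    0    2    2    6    6    0    0    0    0   11    0   17   17   17    0    0    .    0    0    .    .
 0.60    0    1    0    0    0    0    0    1   11   11    0    0    0    0   10   14   11    0    0    0    0    0    .    0    0    .    .
 0.55    .    1    1    0    1    1    2   57   57   16   11    0    .    0    0    9    0   12   13    0    0 
[... 1197 characters left out ...]
9   19   19    0    1    5   25   32    1    1    0    0    0    0    .    .    .    .    .    .    .
 0.05    .   38   38   57   56   44   29    5    4    0    0    5   23   24    2    2    1    0    0    .    .    .    .    .    .    .    .
 0.00    .    .    .    .   33   35   19    .    .    .    .    .    .    .    .    .    .    .    .    .    .    .    .    .    .    .    .
-0.05    .    .    .    .    .    .    .    .    .    .    .    .    .    .    .    .    .    .    .    .    .    .    .    .    .    .    .
-0.10    .    .    .    .    .    .    .    .    .    .    .    .    .    .    .    .    .    .    .    .    .    .    .    .    .    .    .
[0.39959637 0.30009302 0.18969309]
```

Run:
```python
from h import *
for n,L in(("scene",[(490,50),(480,150),(470,220),(580,30),(580,120),(530,220),(590,250),(480,260),(500,370),(520,440),(600,400),(620,200),(615,130)]),("top",[(500,440),(560,440),(620,440),(600,470),(450,440),(270,20),(180,430),(60,475),(150,450),(255,470)])):
    c=dict(np.load(n+"0.npz"))
    for u,v in L:
        z=c["range_z"][v,u]; o,d=ray(c,u,v);print(n,u,v,round(float(z),2),np.round(o+d*z,3))
```

```text
scene 490 50 0.41 [0.202 0.484 0.554]
scene 480 150 0.45 [0.199 0.483 0.476]
scene 470 220 0.48 [0.199 0.482 0.411]
scene 580 30 0.31 [0.13  0.551 0.585]
scene 580 120 0.33 [0.119 0.553 0.535]
scene 530 220 0.39 [0.138 0.542 0.456]
scene 590 250 0.81 [0.132 0.117 0.217]
scene 480 260 0.52 [0.191 0.46  0.361]
scene 500 370 0.37 [0.123 0.615 0.381]
scene 520 440 0.32 [0.094 0.663 0.379]
scene 600 400 0.41 [0.062 0.552 0.333]
scene 620 200 0.34 [0.086 0.553 0.49 ]
scene 615 130 0.33 [0.099 0.551 0.532]
top 500 440 0.69 [0.185 0.077 0.288]
top 560 440 0.96 [ 0.135 -0.108 -0.001]
top 620 440 0.96 [ 0.134 -0.21  -0.001]
top 600 470 0.44 [0.205 0.075 0.541]
top 450 440 0.75 [0.174 0.124 0.222]
top 270 20 0.88 [0.8   0.366 0.209]
top 180 430 0.62 [0.212 0.45  0.361]
top 60 475 0.4 [0.216 0.477 0.591]
top 150 450 0.52 [0.21  0.45  0.469]
top 255 470 0.78 [0.132 0.388 0.186]
```

Run:
```python
from h import *
print([a for a in dir(env) if a[0]!='_'], env.pinch_z)
def hm(c):
    Rm=R.from_euler('xyz',c["orientation"],degrees=True).as_matrix()
    v,u=np.mgrid[:480,:640];z=c["range_z"]
    P=np.stack([(u-c["cx"])/c["fx"]*z,-(v-c["cy"])/c["fy"]*z,-z],-1)@Rm.T+c["xyz"];return P[z>0]
P=np.concatenate([hm(dict(np.load(n+"0.npz"))) for n in("top","scene")])
for lo in np.arange(.2,.65,.05):
    m=(P[:,2]>lo)&(P[:,2]<lo+.05)&(P[:,0]>.0)&(P[:,1]>.1)
    Q=P[m];d=np.hypot(Q[:,0]-.4,Q[:,1]-.3);i=np.argsort(d)[:1+len(d)//1][::max(1,len(d)//1)][:1];j=np.argsort(d)[5]
    print(round(lo,2),m.sum(),d[j].round(3),Q[j].round(3), "max radial x<.3 pts:",)
    # closest to segment (0,0)-(.4,.3)
    s=np.clip(Q[:,:2]@np.array([.8,.6]),0,.5);e=np.linalg.norm(Q[:,:2]-s[:,None]*np.array([.8,.6]),axis=1);k=np.argsort(e)[5];print("   seg",e[k].round(3),Q[k].round(3))
c=read_camera("wrist");cv2.imwrite("pics/wrist0.png",c["frame"][:,:,::-1]);print(c["T_tool_cam"],c["fx"])
```

```text
['MotionError', 'pinch_z'] -0.0187
0.2 53243 0.098 [0.385 0.203 0.205] max radial x<.3 pts:
   seg 0.0 [0.172 0.129 0.201]
0.25 21580 0.12 [0.516 0.332 0.293] max radial x<.3 pts:
   seg 0.0 [0.142 0.106 0.251]
0.3 28472 0.121 [0.516 0.333 0.302] max radial x<.3 pts:
   seg 0.121 [0.516 0.333 0.302]
0.35 45173 0.125 [0.517 0.343 0.354] max radial x<.3 pts:
   seg 0.125 [0.517 0.343 0.354]
0.4 23044 0.128 [0.52  0.344 0.406] max radial x<.3 pts:
   seg 0.128 [0.52  0.344 0.406]
0.45 29614 0.131 [0.524 0.343 0.465] max radial x<.3 pts:
   seg 0.131 [0.524 0.343 0.465]
0.5 39073 0.135 [0.528 0.343 0.508] max radial x<.3 pts:
   seg 0.135 [0.528 0.343 0.508]
0.55 30020 0.139 [0.532 0.343 0.552] max radial x<.3 pts:
   seg 0.139 [0.532 0.343 0.552]
0.6 158 0.368 [0.132 0.552 0.6  ] max radial x<.3 pts:
   seg 0.362 [0.131 0.551 0.6  ]
[[ 5.63628235e-05  2.96054970e-01 -9.55170902e-01 -1.42558624e-01]
 [ 9.99999688e-01  7.36034034e-04  2.87141640e-04  5.77637192e-04]
 [ 7.88048001e-04 -9.55170620e-01 -2.96054836e-01 -7.64335427e-02]
 [ 0.00000000e+00  0.00000000e+00  0.00000000e+00  1.00000000e+00]] 338.17493593795695
```

Run:
```python
from h import *
s=telemetry.get_state();M=R.from_euler('xyz',s["tcp_rot"],degrees=True).as_matrix();print(M.round(3),s["time_s"])
```

```text
[[-0.     0.403 -0.915]
 [ 0.001 -0.915 -0.403]
 [-1.    -0.001 -0.   ]] 0.15
```

View pics/wrist0.png

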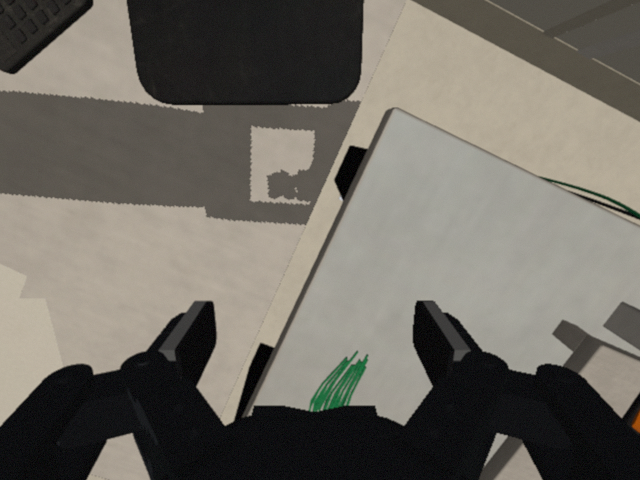

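Run:
```python
from h import *
def hm(c):
    Rm=R.from_euler('xyz',c["orientation"],degrees=True).as_matrix()
    v,u=np.mgrid[:480,:640];z=c["range_z"]
    return np.stack([(u-c["cx"])/c["fx"]*z,-(v-c["cy"])/c["fy"]*z,-z],-1)@Rm.T+c["xyz"]
for n in("top","scene"):
    P=hm(dict(np.load(n+"0.npz")))
    m=(P[...,0]>.25)&(P[...,0]<.65)&(P[...,1]>-.5)&(P[...,1]<-.1)&(P[...,2]>.15)
    v,u=np.nonzero(m);print(n,len(u))
    for i in range(0,len(u),max(1,len(u)//15)):print(u[i],v[i],P[v[i],u[i]].round(3))
```

```text
top 0
scene 106
526 0 [ 0.398 -0.294  0.495]
528 1 [ 0.387 -0.27   0.496]
525 3 [ 0.401 -0.301  0.488]
527 4 [ 0.389 -0.272  0.491]
524 8 [ 0.404 -0.31   0.478]
523 14 [ 0.405 -0.316  0.466]
522 21 [ 0.406 -0.319  0.452]
504 137 [ 0.396 -0.292  0.214]
503 140 [ 0.397 -0.291  0.207]
503 143 [ 0.397 -0.294  0.199]
503 146 [ 0.393 -0.286  0.195]
503 149 [ 0.394 -0.293  0.186]
501 153 [ 0.396 -0.29   0.177]
500 157 [ 0.396 -0.287  0.168]
501 160 [ 0.394 -0.29   0.16 ]
500 164 [ 0.394 -0.288  0.151]
```

Run:
```python
from h import *
s=telemetry.get_state();c=read_camera("wrist")
M=np.eye(4);M[:3,:3]=R.from_euler('xyz',s["tcp_rot"],degrees=True).as_matrix();M[:3,3]=s["ee_pos"];T=M@c["T_tool_cam"]
v,u=np.mgrid[:480,:640];z=c["range_z"]
P=np.stack([(u-c["cx"])/c["fx"]*z,-(v-c["cy"])/c["fy"]*z,-z],-1)@T[:3,:3].T+T[:3,3]
for a,b in[(245,50),(245,5),(140,5),(360,5),(245,98),(400,5),(600,20),(30,30),(500,250),(20,250)]:print(a,b,z[b,a],P[b,a].round(3))
s=dict(np.load("scene0.npz"));im=s["frame"][:,:,::-1];cv2.imwrite("pics/pil.png",cv2.resize(im[0:260,420:640],None,fx=2.3,fy=2.3,interpolation=cv2.INTER_CUBIC))
```

```text
245 50 0.32237896 [ 0.327 -0.358  0.012]
245 5 0.3105276 [ 0.361 -0.345  0.013]
140 5 0.31083024 [ 0.323 -0.257  0.012]
360 5 0.31231627 [ 0.405 -0.442  0.01 ]
245 98 0.33347037 [ 0.287 -0.373  0.013]
400 5 0.3204488 [ 0.423 -0.477  0.001]
600 20 0.8119882 [ 0.801 -0.971 -0.56 ]
30 30 0.31767797 [ 0.261 -0.167  0.011]
500 250 0.5095194 [ 0.244 -0.772 -0.11 ]
20 250 0.3953823 [ 0.027 -0.186 -0.001]
```

View pics/pil.png

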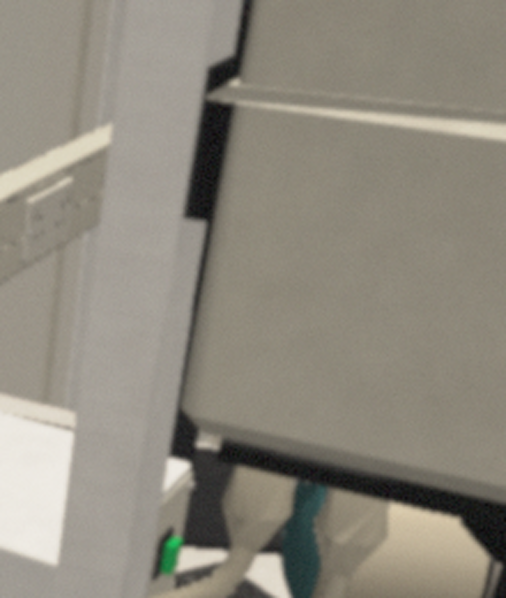

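Call:
{"method": "drive_tool", "body": {"rows": [{"delta_pos":[-0.5,0,0],"roll":0,"fingers":0},{"delta_pos":[-1.0,-0.5,0],"roll":0,"fingers":0},{"delta_pos":[-1.5,-1.2,0],"roll":0,"fingers":0},{"delta_pos":[-2.0,-2.0,0],"roll":0,"fingers":0},{"delta_pos":[-2.5,-2.7,0],"roll":0,"fingers":0},{"delta_pos":[-2.5,-3.4,0],"roll":0,"fingers":0},{"delta_pos":[-2.5,-3.7,0],"roll":0,"fingers":0},{"delta_pos":[-2.5,-3.7,0],"roll":0,"fingers":0}]}}

```text
time_s: 0.87
ee_pos: [0.1514, -0.3437, 0.3325]
tcp_rot: [83.4, 89.8, -72.9]
contact_force: [0.6, -0.1, -0.5]
grip_width: 0.003
```

```bash
cat >> h.py <<'E'
def wr():
    s=telemetry.get_state();c=read_camera("wrist")
    M=np.eye(4);M[:3,:3]=R.from_euler('xyz',s["tcp_rot"],degrees=True).as_matrix();M[:3,3]=s["ee_pos"];T=M@c["T_tool_cam"]
    v,u=np.mgrid[:480,:640];z=c["range_z"]
    P=np.stack([(u-c["cx"])/c["fx"]*z,-(v-c["cy"])/c["fy"]*z,-z],-1)@T[:3,:3].T+T[:3,3];P[z==0]=np.nan
    return s,c,P,T
E
python3 - <<'E'
from h import *
s,c,P,T=wr();cv2.imwrite("pics/w1.png",c["frame"][:,:,::-1]);print(T.round(3),np.round(s["qpos"],1),s["time_s"])
for b in range(0,480,60):print([P[b,a].round(2).tolist() for a in(20,150,320,450,620)])
E
```

```text
[[ 0.402  0.875  0.27   0.221]
 [-0.916  0.383  0.122 -0.313]
 [ 0.003 -0.296  0.955  0.475]
 [ 0.     0.     0.     1.   ]] [-71.9 -21.4  90.5  -0.  110.7  -5.6] 0.8667
[[0.22, 0.06, 0.01], [0.29, -0.07, -0.0], [0.36, -0.26, 0.01], [0.43, -0.4, 0.01], [0.8, -0.86, -0.46]]
[[0.16, 0.06, 0.0], [0.22, -0.09, -0.0], [0.31, -0.29, 0.01], [0.37, -0.43, 0.01], [0.8, -1.08, -0.66]]
[[0.09, 0.04, 0.01], [0.15, -0.11, -0.0], [0.24, -0.31, -0.0], [0.31, -0.47, 0.0], [0.72, -1.3, -0.81]]
[[0.05, -0.04, 0.11], [0.08, -0.13, -0.0], [0.17, -0.35, -0.0], [0.25, -0.56, -0.11], [0.54, -1.44, -0.82]]
[[-0.0, -0.07, 0.13], [-0.01, -0.15, 0.0], [0.09, -0.38, -0.0], [0.16, -0.61, -0.11], [0.28, -0.9, -0.11]]
[[-0.18, 0.01, 0.0], [-0.1, -0.18, -0.0], [0.16, -0.34, 0.35], [0.05, -0.68, -0.11], [0.19, -0.93, -0.07]]
[[-1.17, 0.5, -0.81], [-0.21, -0.21, 0.0], [0.16, -0.34, 0.38], [-0.07, -0.74, -0.11], [0.09, -0.96, -0.03]]
[[-1.51, 0.44, -0.8], [0.14, -0.3, 0.41], [0.16, -0.34, 0.41], [0.17, -0.37, 0.4], [-0.01, -1.03, -0.02]]
```

View pics/w1.png

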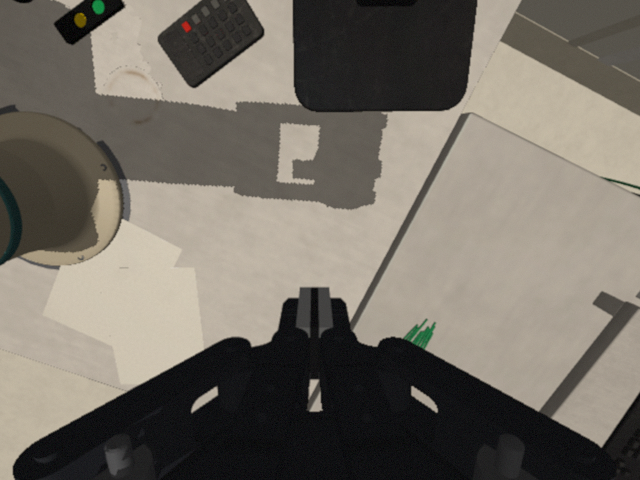

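Call:
{"method": "drive_tool", "body": {"rows": [{"delta_pos":[-0.7,0,0],"roll":-7,"fingers":0},{"delta_pos":[-1.4,0,0],"roll":-14,"fingers":0},{"delta_pos":[-2.1,0,0],"roll":-21,"fingers":0},{"delta_pos":[-2.8,0,0],"roll":-28,"fingers":0},{"delta_pos":[-3,0,0],"roll":-35,"fingers":0},{"delta_pos":[-3,0,0],"roll":-42,"fingers":0},{"delta_pos":[-3,0,0],"roll":-49,"fingers":0},{"delta_pos":[-3,0,0],"roll":-56,"fingers":0},{"delta_pos":[-3,0,0],"roll":-60,"fingers":0},{"delta_pos":[-3,0,0],"roll":-60,"fingers":0}]}}

```text
time_s: 1.75
ee_pos: [0.1523, -0.346, 0.4505]
tcp_rot: [-157.2, 89.9, 106.7]
contact_force: [0.0, -0.5, 0.2]
grip_width: 0.001
```

Run:
```python
from h import *
s,c,P,T=wr();cv2.imwrite("pics/w2.png",c["frame"][:,:,::-1]);print(T[:3,3].round(3),np.round(s["qpos"],1),s["time_s"])
for b in range(0,400,40):print([P[b,a].round(2).tolist() for a in(320,400,450,500,540,580,625)])
```

```text
[ 0.162 -0.271  0.593] [-71.8 -15.8  72.3   0.  123.5 -65.7] 1.75
[[0.19, -0.08, 0.0], [0.31, -0.09, 0.0], [0.39, -0.1, -0.0], [0.31, -0.19, 0.3], [0.32, -0.2, 0.33], [0.33, -0.21, 0.36], [0.33, -0.22, 0.38]]
[[0.19, -0.13, -0.0], [0.31, -0.14, 0.01], [0.39, -0.15, -0.0], [0.32, -0.21, 0.28], [0.33, -0.22, 0.32], [0.34, -0.23, 0.35], [0.34, -0.24, 0.38]]
[[0.18, -0.19, -0.0], [0.3, -0.2, 0.01], [0.39, -0.21, -0.0], [0.33, -0.24, 0.26], [0.34, -0.25, 0.31], [0.35, -0.25, 0.34], [0.35, -0.26, 0.37]]
[[0.17, -0.25, 0.0], [0.3, -0.26, 0.01], [0.38, -0.27, 0.01], [0.35, -0.28, 0.24], [0.35, -0.28, 0.29], [0.36, -0.28, 0.33], [0.36, -0.28, 0.36]]
[[0.17, -0.31, -0.0], [0.3, -0.32, 0.01], [0.38, -0.33, 0.01], [0.39, -0.32, 0.16], [0.37, -0.31, 0.27], [0.37, -0.31, 0.32], [0.37, -0.31, 0.36]]
[[0.16, -0.38, -0.0], [0.3, -0.39, 0.01], [0.38, -0.4, 0.01], [0.47, -0.41, 0.01], [0.38, -0.36, 0.25], [0.38, -0.35, 0.3], [0.39, -0.34, 0.34]]
[[0.15, -0.45, -0.0], [0.3, -0.47, -0.0], [0.39, -0.48, -0.0], [0.8, -0.71, -0.6], [0.4, -0.41, 0.23], [0.4, -0.39, 0.29], [0.4, -0.38, 0.33]]
[[0.14, -0.58, -0.11], [0.32, -0.6, -0.11], [0.7, -0.95, -0.81], [0.8, -0.86, -0.58], [0.8, -0.76, -0.36], [0.42, -0.44, 0.26], [0.42, -0.42, 0.32]]
[[0.16, -0.34, 0.48], [0.32, -0.7, -0.11], [0.71, -1.16, -0.81], [0.8, -1.02, -0.57], [0.8, -0.89, -0.34], [0.8, -0.8, -0.19], [0.44, -0.47, 0.31]]
[[0.16, -0.34, 0.5], [0.18, -0.34, 0.51], [0.71, -1.37, -0.81], [0.8, -1.19, -0.54], [0.8, -1.02, -0.32], [0.8, -0.91, -0.17], [0.8, -0.82, -0.05]]
```

View pics/w2.png

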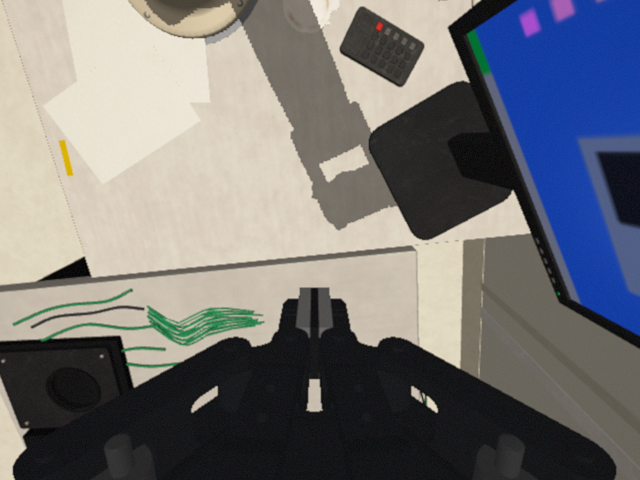

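Call:
{"method": "drive_tool", "body": {"rows": [{"delta_pos":[-0.8,0,0],"roll":0,"fingers":0},{"delta_pos":[-1.6,0,0],"roll":0,"fingers":0},{"delta_pos":[-2.4,0,0],"roll":0,"fingers":0},{"delta_pos":[-3.2,0,0],"roll":0,"fingers":0},{"delta_pos":[-4,0,0],"roll":0,"fingers":0},{"delta_pos":[-4.8,0,0],"roll":0,"fingers":0},{"delta_pos":[-4.8,0,0],"roll":0,"fingers":0}]}}

```text
time_s: 2.38
ee_pos: [0.1519, -0.3448, 0.6488]
tcp_rot: [24.6, 89.3, -71.8]
contact_force: [-0.6, 1.1, 0.5]
grip_width: 0.003
```

Run:
```python
from h import *
s,c,P,T=wr();cv2.imwrite("pics/w3.png",c["frame"][:,:,::-1]);print(T[:3,3].round(3),np.round(s["qpos"],1),s["time_s"])
Q=P.reshape(-1,3);m=(Q[:,0]>.22)&(Q[:,2]>.15)&(Q[:,2]<.7)&(Q[:,1]<-.05);Q=Q[m];print(len(Q))
for z in np.arange(.15,.7,.05):
    q=Q[(Q[:,2]>=z)&(Q[:,2]<z+.05)]
    if len(q):print(round(z,2),len(q),q.min(0).round(3),q.max(0).round(3))
```

```text
[ 0.161 -0.268  0.791] [-71.9   4.   27.    0.  148.3 -65.4] 2.3833
54437
0.15 4325 [ 0.683 -1.047  0.15 ] [ 0.748 -0.127  0.2  ]
0.2 6041 [ 0.302 -1.123  0.2  ] [ 0.804 -0.181  0.25 ]
0.25 3218 [ 0.303 -0.495  0.25 ] [ 0.445 -0.18   0.3  ]
0.3 4360 [ 0.306 -0.495  0.3  ] [ 0.45  -0.179  0.35 ]
0.35 6135 [ 0.31  -0.494  0.35 ] [ 0.452 -0.177  0.4  ]
0.4 8993 [ 0.313 -0.492  0.4  ] [ 0.456 -0.176  0.45 ]
0.45 20898 [ 0.316 -0.49   0.45 ] [ 0.463 -0.177  0.5  ]
0.5 467 [ 0.327 -0.484  0.5  ] [ 0.458 -0.194  0.502]
```

View pics/w3.png

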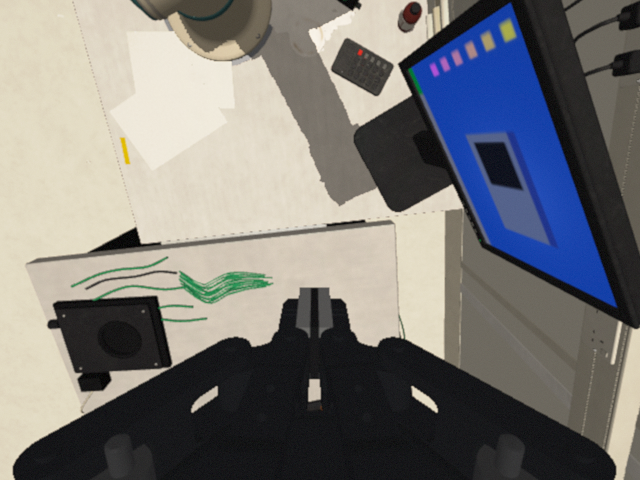

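Run:
```python
from h import *
s=telemetry.get_state();M=R.from_euler('xyz',s["tcp_rot"],degrees=True).as_matrix();print(M.round(3))
p0=np.array(s["ee_pos"])
for i,(az,r,z) in enumerate([(a,.375,.645) for a in np.linspace(-66.2,37,20)[1:]]+[(37,.44,.60),(36.7,.4995,.5)]):
    a=np.radians(az);p=np.array([r*np.cos(a),r*np.sin(a),z]);print(i,round(az),p.round(3),(M.T@(p-p0)/.04).round(2))
```

```text
[[ 0.002  0.994 -0.111]
 [-0.007 -0.111 -0.994]
 [-1.     0.003  0.006]]
0 -61 [ 0.183 -0.327  0.645] [ 0.02  0.72 -0.54]
1 -55 [ 0.213 -0.308  0.645] [ 0.02  1.41 -1.09]
2 -50 [ 0.242 -0.287  0.645] [ 0.02  2.06 -1.71]
3 -44 [ 0.268 -0.263  0.645] [ 0.02  2.64 -2.38]
4 -39 [ 0.291 -0.236  0.645] [ 0.01  3.15 -3.11]
5 -34 [ 0.312 -0.208  0.645] [ 0.01  3.59 -3.88]
6 -28 [ 0.331 -0.177  0.645] [ 0.01  3.96 -4.68]
7 -23 [ 0.346 -0.145  0.645] [ 0.    4.25 -5.52]
8 -17 [ 0.358 -0.112  0.645] [-0.    4.46 -6.39]
9 -12 [ 0.367 -0.077  0.645] [-0.01  4.59 -7.27]
10 -6 [ 0.373 -0.042  0.645] [-0.01  4.63 -8.15]
11 -1 [ 0.375 -0.007  0.645] [-0.02  4.59 -9.04]
12 4 [0.374 0.029 0.645] [-0.03  4.47 -9.92]
13 10 [0.369 0.064 0.645] [ -0.03   4.26 -10.78]
14 15 [0.362 0.099 0.645] [ -0.04   3.97 -11.62]
15 21 [0.351 0.133 0.645] [ -0.05   3.61 -12.43]
16 26 [0.337 0.165 0.645] [ -0.05   3.16 -13.2 ]
17 32 [0.32  0.196 0.645] [ -0.06   2.65 -13.93]
18 37 [0.299 0.226 0.645] [ -0.06   2.07 -14.6 ]
19 37 [0.351 0.265 0.6  ] [  1.06   3.25 -15.73]
20 37 [0.4   0.299 0.5  ] [  3.55   4.37 -16.72]
```

Call:
{"method": "drive_tool", "body": {"rows": [{"delta_pos":[0,0.72,-0.54],"roll":0,"fingers":0},{"delta_pos":[0,1.41,-1.09],"roll":0,"fingers":0},{"delta_pos":[0,2.06,-1.71],"roll":0,"fingers":0},{"delta_pos":[0,2.64,-2.38],"roll":0,"fingers":0},{"delta_pos":[0,3.15,-3.11],"roll":0,"fingers":0},{"delta_pos":[0,3.59,-3.88],"roll":0,"fingers":0},{"delta_pos":[0,3.96,-4.68],"roll":0,"fingers":0},{"delta_pos":[0,4.25,-5.52],"roll":0,"fingers":0},{"delta_pos":[0,4.46,-6.39],"roll":0,"fingers":0},{"delta_pos":[0,4.6,-7.27],"roll":-5,"fingers":0},{"delta_pos":[0,4.63,-8.15],"roll":-10,"fingers":0},{"delta_pos":[0,4.6,-9.04],"roll":-15,"fingers":0},{"delta_pos":[0,4.47,-9.92],"roll":-20,"fingers":0},{"delta_pos":[0,4.26,-10.78],"roll":-25,"fingers":0},{"delta_pos":[0,3.97,-11.62],"roll":-30,"fingers":0},{"delta_pos":[0,3.6,-12.43],"roll":-35,"fingers":0},{"delta_pos":[0,3.16,-13.2],"roll":-40,"fingers":0},{"delta_pos":[0,2.65,-13.93],"roll":-45,"fingers":0},{"delta_pos":[0,2.1,-14.6],"roll":-50,"fingers":0},{"delta_pos":[0,2.1,-14.6],"roll":-50,"fingers":0}]}}

```text
time_s: 4.1
ee_pos: [0.2969, 0.2303, 0.6418]
tcp_rot: [-110.9, 89.8, -156.6]
contact_force: [-0.3, -0.8, -0.4]
grip_width: 0.002
```

Run:
```python
from h import *
s,c,P,T=wr();cv2.imwrite("pics/w4.png",c["frame"][:,:,::-1]);print(T[:3,3].round(3),np.round(s["qpos"],1),s["time_s"],s["ee_pos"])
M=R.from_euler('xyz',s["tcp_rot"],degrees=True).as_matrix();print(M.round(3))
for p in([.4,.3,.5],[.4,.3,.23]):print((M.T@(np.array(p)-s["ee_pos"])/.04).round(2))
c=read_camera("scene");cv2.imwrite("pics/s4.png",c["frame"][:,:,::-1])
```

```text
[0.246 0.284 0.784] [ 3.21e+01  3.30e+00  2.89e+01  1.00e-01  1.48e+02 -1.21e+01] 4.1 [0.29687276 0.23026672 0.64181477]
[[-0.003  0.715  0.699]
 [-0.001  0.699 -0.715]
 [-1.    -0.003 -0.001]]
[3.54 3.07 0.56]
[10.29  3.09  0.57]
```

View pics/w4.png

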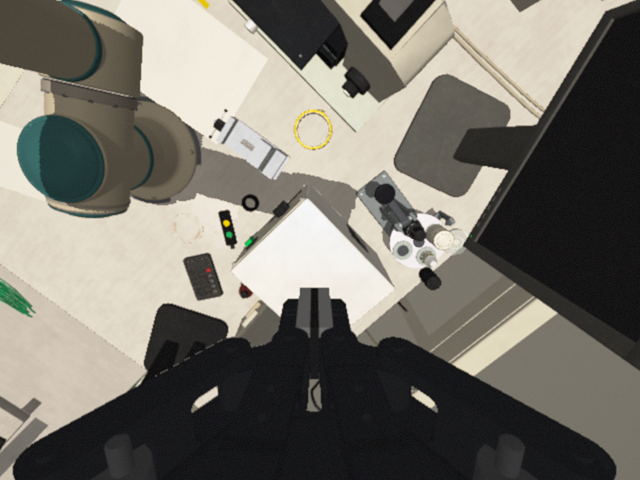

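View pics/s4.png

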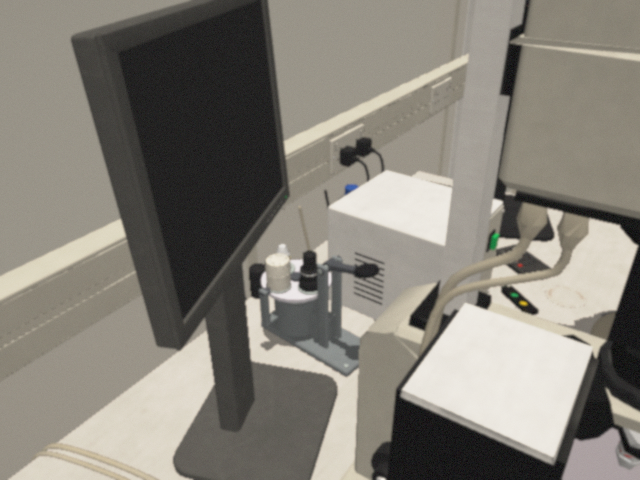

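Call:
{"method": "drive_tool", "body": {"rows": [{"delta_pos":[0,0.8,0.14],"roll":0,"fingers":0},{"delta_pos":[0.4,1.6,0.28],"roll":0,"fingers":0},{"delta_pos":[1.0,2.4,0.42],"roll":0,"fingers":0},{"delta_pos":[1.8,3.08,0.56],"roll":0,"fingers":0},{"delta_pos":[2.6,3.08,0.56],"roll":0,"fingers":0},{"delta_pos":[3.4,3.08,0.56],"roll":0,"fingers":0},{"delta_pos":[4.2,3.08,0.56],"roll":0,"fingers":0},{"delta_pos":[5.0,3.08,0.56],"roll":0,"fingers":0},{"delta_pos":[5.8,3.08,0.56],"roll":0,"fingers":0},{"delta_pos":[6.6,3.08,0.56],"roll":0,"fingers":0},{"delta_pos":[7.4,3.08,0.56],"roll":0,"fingers":0},{"delta_pos":[8.2,3.08,0.56],"roll":0,"fingers":0},{"delta_pos":[8.9,3.08,0.56],"roll":0,"fingers":0},{"delta_pos":[9.5,3.08,0.56],"roll":0,"fingers":0},{"delta_pos":[9.9,3.08,0.56],"roll":0,"fingers":0},{"delta_pos":[9.9,3.08,0.56],"roll":0,"fingers":0}]}}

```text
time_s: 5.53
ee_pos: [0.4026, 0.2929, 0.2419]
tcp_rot: [-99.9, 89.5, -146.4]
contact_force: [-0.2, -0.3, 0.2]
grip_width: 0.003
```

Run:
```python
from h import *
s,c,P,T=wr();cv2.imwrite("pics/w5.png",c["frame"][:,:,::-1]);print(T[:3,3].round(3),np.round(s["qpos"],1),s["time_s"],s["ee_pos"],s["contact_force"])
for n in("top","scene"):
    c=read_camera(n);cv2.imwrite(f"pics/{n}5.png",c["frame"][:,:,::-1])
a=cv2.imread("pics/top5.png")[130:300,250:400];b=cv2.imread("pics/scene5.png")[230:400,230:400]
cv2.imwrite("pics/c5.png",cv2.resize(np.hstack([a,b]),None,fx=2.5,fy=2.5,interpolation=cv2.INTER_CUBIC))
```

```text
[0.353 0.348 0.385] [ 31.8  -1.1  83.2  -0.   98.4 -11.7] 5.5333 [0.40264252 0.29292742 0.24186539] [-0.15184396 -0.26232454  0.24246133]
```

View pics/w5.png

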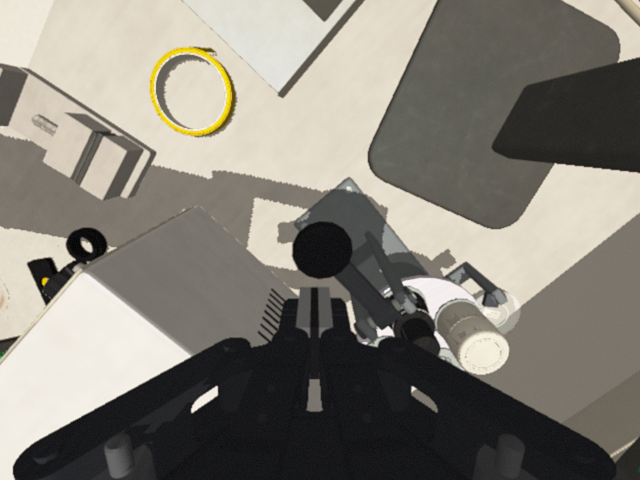

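View pics/c5.png

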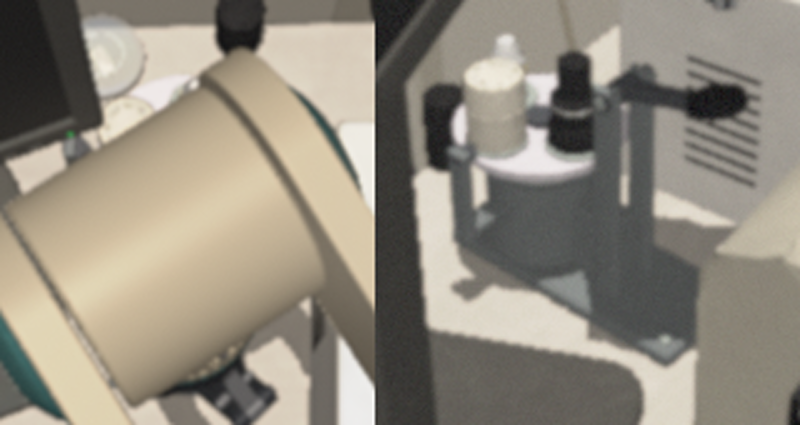

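```bash
cat >> h.py <<'E'
def wz(c,T,u,v,z):
    d=T[:3,:3]@np.array([(u-c["cx"])/c["fx"],-(v-c["cy"])/c["fy"],-1.]);return T[:3,3]+d*(z-T[2,3])/d[2]
E
python3 - <<'E'
from h import *
s,c,P,T=wr();print(wz(c,T,322,250,.19),P[250,322])
print("TCP px depth check",P[295,316])
M=R.from_euler('xyz',s["tcp_rot"],degrees=True).as_matrix();print(s["ee_pos"])
for p in([.3995,.3005,.20],[.3995,.3005,.15]):print((M.T@(np.array(p)-s["ee_pos"])/.04).round(2))
print((M.T@np.array([0,0,-1])).round(4))
E
```

```text
[0.40357558 0.30334255 0.19      ] [0.40380768 0.30313203 0.1890775 ]
TCP px depth check [0.39824259 0.30291981 0.2597033 ]
[0.40403253 0.29470506 0.24807041]
[ 1.2   0.02 -0.18]
[ 2.45  0.02 -0.18]
[ 1.e+00 -8.e-04 -3.e-04]
```

Call:
{"method": "drive_tool", "body": {"rows": [{"delta_pos":[0.4,0.09,-0.17],"roll":0,"fingers":0},{"delta_pos":[0.8,0.09,-0.17],"roll":0,"fingers":0},{"delta_pos":[1.1,0.09,-0.17],"roll":0,"fingers":0},{"delta_pos":[1.3,0.09,-0.17],"roll":0,"fingers":0},{"delta_pos":[1.5,0.09,-0.17],"roll":0,"fingers":0},{"delta_pos":[1.7,0.09,-0.17],"roll":0,"fingers":0},{"delta_pos":[1.7,0.09,-0.17],"roll":0,"fingers":0}]}}

```text
time_s: 6.32
ee_pos: [0.4012, 0.3029, 0.1785]
tcp_rot: [-155.2, 90.0, 158.6]
contact_force: [0.4, 0.7, 1.8]
grip_width: 0.0
```

Call:
{"method": "drive_tool", "body": {"rows": [{"delta_pos":[0.15,0,0],"roll":0,"fingers":0},{"delta_pos":[0.3,0,0],"roll":0,"fingers":0},{"delta_pos":[0.42,0,0],"roll":0,"fingers":0},{"delta_pos":[0.42,0,0],"roll":0,"fingers":0}]}}

```text
time_s: 6.65
ee_pos: [0.4013, 0.3032, 0.1625]
tcp_rot: [104.8, 89.9, 58.6]
contact_force: [-3.6, 1.3, 6.0]
grip_width: -0.004
```

Run:
```python
from h import *
s,c,P,T=wr();cv2.imwrite("pics/w6.png",c["frame"][:,:,::-1]);print(s["time_s"],s["ee_pos"],s["contact_force"])
b=read_camera("scene")["frame"][230:380,230:400,::-1]
cv2.imwrite("pics/s6.png",cv2.resize(b,None,fx=4,fy=4,interpolation=cv2.INTER_CUBIC))
```

```text
6.65 [0.40126301 0.30318015 0.16245998] [-3.55308222  1.28107361  5.95999124]
```

View pics/s6.png

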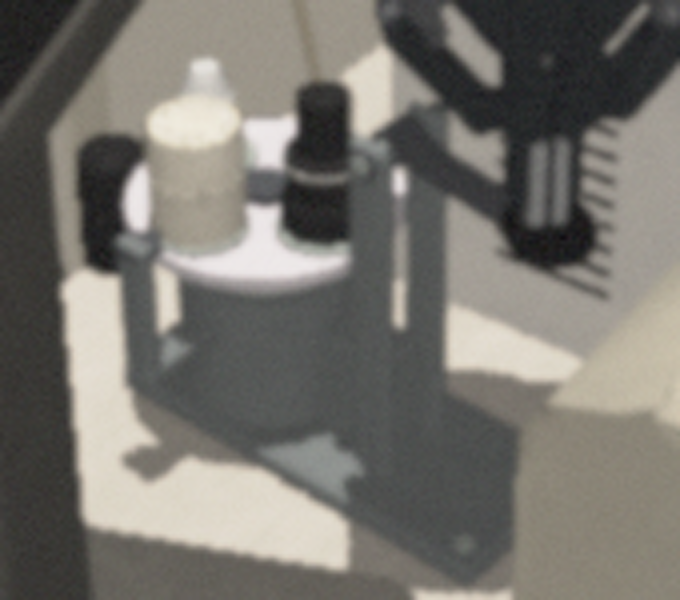

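View pics/w6.png

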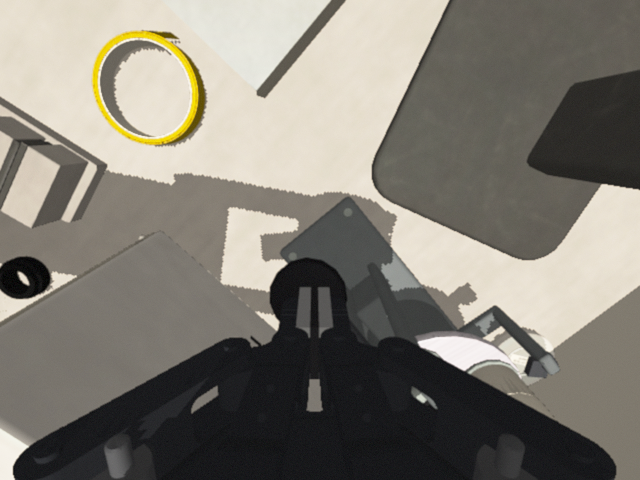

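Call:
{"method": "drive_tool", "body": {"rows": [{"delta_pos":[0.06,0,0],"roll":0,"fingers":0},{"delta_pos":[0.12,0,0],"roll":0,"fingers":0},{"delta_pos":[0.12,0,0],"roll":0,"fingers":0}]}}

```text
time_s: 7.0
ee_pos: [0.4016, 0.3033, 0.1592]
tcp_rot: [86.1, 89.9, 39.9]
contact_force: [-4.3, 0.0, 8.2]
grip_width: 0.001
```

Call:
{"method": "drive_tool", "body": {"rows": [{"delta_pos":[0.06,0,0],"roll":0,"fingers":0},{"delta_pos":[0.08,0,0],"roll":0,"fingers":0},{"delta_pos":[0.08,0,0],"roll":0,"fingers":0}]}}

```text
time_s: 7.25
ee_pos: [0.4018, 0.3035, 0.1584]
tcp_rot: [82.9, 89.7, 36.7]
contact_force: [-11.3, -3.7, 22.9]
grip_width: -0.001
```

Call:
{"method": "drive_tool", "body": {"rows": [{"delta_pos":[-0.2,0,0],"roll":0,"fingers":0},{"delta_pos":[-0.5,0,0],"roll":0,"fingers":0},{"delta_pos":[-0.8,0,0],"roll":0,"fingers":0},{"delta_pos":[-1.1,0,0],"roll":0,"fingers":0},{"delta_pos":[-1.5,0,0],"roll":0,"fingers":0},{"delta_pos":[-1.5,0,0],"roll":0,"fingers":0},{"delta_pos":[-1.5,0,0],"roll":0,"fingers":0}]}}

```text
time_s: 7.83
ee_pos: [0.4015, 0.3029, 0.215]
tcp_rot: [69.5, 89.9, 23.2]
contact_force: [0.6, 0.3, 0.2]
grip_width: -0.003
```

```bash
cat > look.py <<'E'
from h import *
import sys
n=sys.argv[1];s=telemetry.get_state();print(s["time_s"],np.round(s["ee_pos"],4),np.round(s["contact_force"],1))
c=read_camera("scene");np.savez(f"scene{n}.npz",**c)
cv2.imwrite(f"pics/s{n}.png",cv2.resize(c["frame"][230:380,230:400,::-1],None,fx=4,fy=4,interpolation=cv2.INTER_CUBIC))
E
python3 look.py 7
```

```text
7.8333 [0.4015 0.3029 0.215 ] [0.6 0.3 0.2]
```

View pics/s7.png

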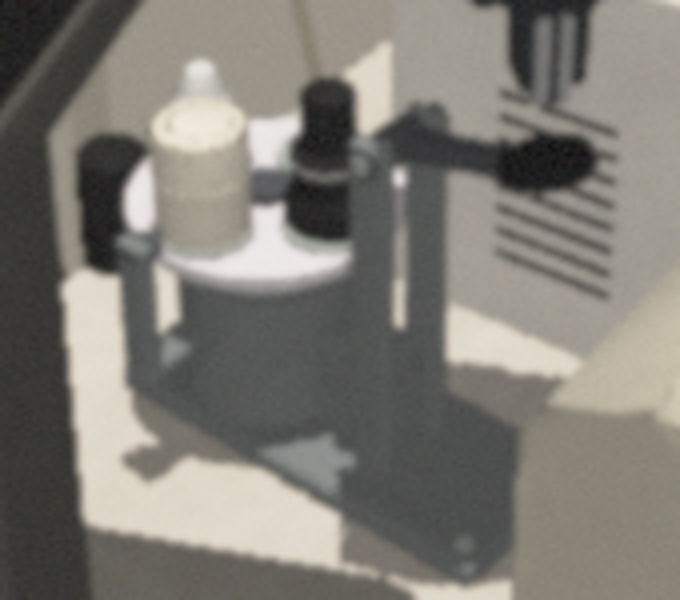

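```bash
cat > ang.py <<'E'
from h import *
import sys
c=dict(np.load("scene0.npz"));ctr=np.array([.5440,.2866])
def A(x,y,z,s=4,ou=230,ov=230):
    p=onz(c,ou+(x-1.5)/s,ov+(y-1.5)/s,z);d=p[:2]-ctr;return p.round(4),round(float(np.hypot(*d)),4),round(float(np.degrees(np.arctan2(d[1],d[0]))),1)
a=list(map(float,sys.argv[1:]))
print(A(*a))
E
python3 - <<'E'
from h import *
c=dict(np.load("scene0.npz"))
for nm,z in(("pointer-84/",.111),("objtop",.155)):
  for a in range(-20,125,15 if z>.15 else 30):
    r=np.radians(a);u,v=proj(c,[.544+.037*np.cos(r),.2866+.037*np.sin(r),z]);print(nm,a,"crop",round((u-230)*4),round((v-230)*4))
E
python3 ang.py 203 68 .155   # now
python3 ang.py 211 66 .155   # w6-like before? 
python3 ang.py 265 180 .111
```

```text
pointer-84/ -20 crop 217 149
pointer-84/ 10 crop 187 168
pointer-84/ 40 crop 177 193
pointer-84/ 70 crop 190 217
pointer-84/ 100 crop 224 234
objtop -20 crop 213 62
objtop -5 crop 196 70
objtop 10 crop 182 80
objtop 25 crop 174 92
objtop 40 crop 171 104
objtop 55 crop 175 116
objtop 70 crop 185 128
objtop 85 crop 200 137
objtop 100 crop 220 144
objtop 115 crop 242 147
(array([0.5806, 0.2797, 0.155 ]), 0.0372, -10.7)
(array([0.5787, 0.2765, 0.155 ]), 0.0362, -16.1)
(array([0.5483, 0.2814, 0.111 ]), 0.0067, -50.3)
```

Call:
{"method": "drive_tool", "body": {"rows": [{"delta_pos":[0.3,0,0],"roll":0,"fingers":0},{"delta_pos":[0.6,0,0],"roll":0,"fingers":0},{"delta_pos":[0.8,0,0],"roll":0,"fingers":0},{"delta_pos":[1.0,0,0],"roll":0,"fingers":0},{"delta_pos":[1.15,0,0],"roll":0,"fingers":0},{"delta_pos":[1.3,0,0],"roll":0,"fingers":0},{"delta_pos":[1.4,0,0],"roll":0,"fingers":0},{"delta_pos":[1.5,0,0],"roll":0,"fingers":0},{"delta_pos":[1.5,0,0],"roll":0,"fingers":0},{"delta_pos":[1.5,0,0],"roll":0,"fingers":0}]}}

```text
time_s: 8.72
ee_pos: [0.4005, 0.3032, 0.1578]
tcp_rot: [129.3, 89.9, 83.1]
contact_force: [-15.2, -5.9, 28.5]
grip_width: -0.002
```

Call:
{"method": "drive_tool", "body": {"rows": [{"delta_pos":[-0.2,0,0],"roll":0,"fingers":0},{"delta_pos":[-0.5,0,0],"roll":0,"fingers":0},{"delta_pos":[-0.8,0,0],"roll":0,"fingers":0},{"delta_pos":[-1.1,0,0],"roll":0,"fingers":0},{"delta_pos":[-1.5,0,0],"roll":0,"fingers":0},{"delta_pos":[-1.5,0,0],"roll":0,"fingers":0},{"delta_pos":[-1.5,0,0],"roll":0,"fingers":0}]}}

```text
time_s: 9.3
ee_pos: [0.4015, 0.3029, 0.2147]
tcp_rot: [66.3, 90.0, 20.1]
contact_force: [-0.1, 0.1, -1.0]
grip_width: -0.002
```

```bash
python3 look.py 8
```

```text
9.3 [0.4015 0.3029 0.2147] [-0.1  0.1 -1. ]
```

View pics/s8.png

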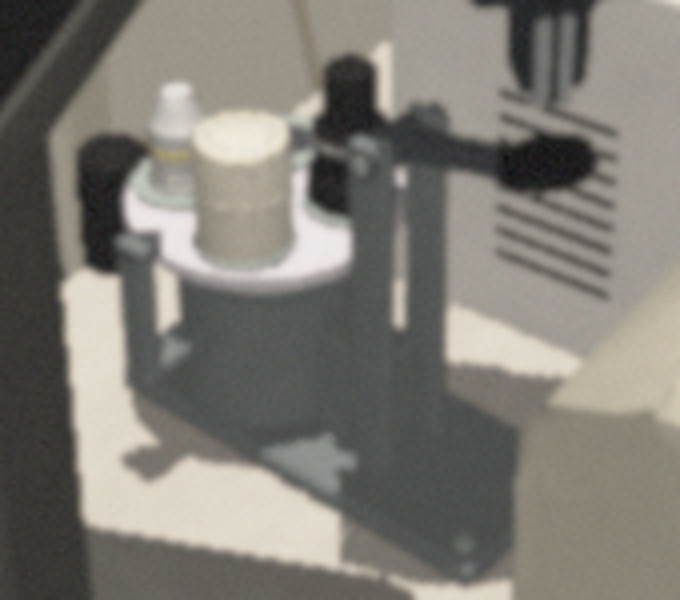

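Objective top is at crop (177,87), about 22°, so about 60° remain: two more strokes.

Call:
{"method": "drive_tool", "body": {"rows": [{"delta_pos":[0.3,0,0],"roll":0,"fingers":0},{"delta_pos":[0.6,0,0],"roll":0,"fingers":0},{"delta_pos":[0.8,0,0],"roll":0,"fingers":0},{"delta_pos":[1.0,0,0],"roll":0,"fingers":0},{"delta_pos":[1.15,0,0],"roll":0,"fingers":0},{"delta_pos":[1.3,0,0],"roll":0,"fingers":0},{"delta_pos":[1.4,0,0],"roll":0,"fingers":0},{"delta_pos":[1.48,0,0],"roll":0,"fingers":0},{"delta_pos":[1.48,0,0],"roll":0,"fingers":0},{"delta_pos":[1.48,0,0],"roll":0,"fingers":0}]}}

```text
time_s: 10.18
ee_pos: [0.4004, 0.3031, 0.1579]
tcp_rot: [156.7, 89.9, 110.5]
contact_force: [-13.6, -5.2, 24.9]
grip_width: -0.001
```

Call:
{"method": "drive_tool", "body": {"rows": [{"delta_pos":[-0.2,0,0],"roll":0,"fingers":0},{"delta_pos":[-0.5,0,0],"roll":0,"fingers":0},{"delta_pos":[-0.8,0,0],"roll":0,"fingers":0},{"delta_pos":[-1.1,0,0],"roll":0,"fingers":0},{"delta_pos":[-1.48,0,0],"roll":0,"fingers":0},{"delta_pos":[-1.48,0,0],"roll":0,"fingers":0},{"delta_pos":[-1.48,0,0],"roll":0,"fingers":0}]}}

```text
time_s: 10.77
ee_pos: [0.4015, 0.3029, 0.2147]
tcp_rot: [65.5, 89.9, 19.2]
contact_force: [-0.7, -0.3, 0.1]
grip_width: 0.0
```

```bash
python3 look.py 9
```

```text
10.7667 [0.4015 0.3029 0.2147] [-0.7 -0.3  0.1]
```

View pics/s9.png

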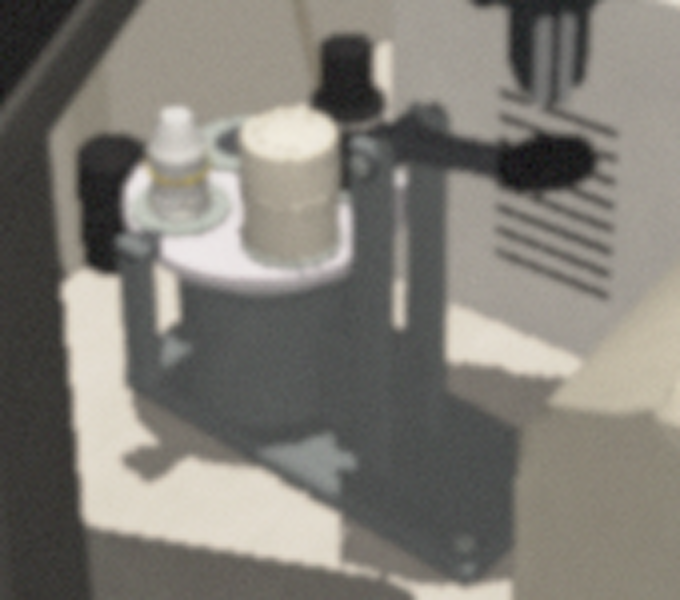

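Objective is now about 53°, and the pointer is at about 84°: one more stroke.

Call:
{"method": "drive_tool", "body": {"rows": [{"delta_pos":[0.3,0,0],"roll":0,"fingers":0},{"delta_pos":[0.6,0,0],"roll":0,"fingers":0},{"delta_pos":[0.8,0,0],"roll":0,"fingers":0},{"delta_pos":[1.0,0,0],"roll":0,"fingers":0},{"delta_pos":[1.15,0,0],"roll":0,"fingers":0},{"delta_pos":[1.3,0,0],"roll":0,"fingers":0},{"delta_pos":[1.4,0,0],"roll":0,"fingers":0},{"delta_pos":[1.48,0,0],"roll":0,"fingers":0},{"delta_pos":[1.48,0,0],"roll":0,"fingers":0},{"delta_pos":[1.48,0,0],"roll":0,"fingers":0}]}}

```text
time_s: 11.65
ee_pos: [0.4004, 0.3031, 0.158]
tcp_rot: [154.8, 89.9, 108.6]
contact_force: [-13.2, -5.1, 25.2]
grip_width: 0.001
```

Call:
{"method": "drive_tool", "body": {"rows": [{"delta_pos":[-0.2,0,0],"roll":0,"fingers":0},{"delta_pos":[-0.5,0,0],"roll":0,"fingers":0},{"delta_pos":[-0.8,0,0],"roll":0,"fingers":0},{"delta_pos":[-1.1,0,0],"roll":0,"fingers":0},{"delta_pos":[-1.6,0,0],"roll":0,"fingers":0},{"delta_pos":[-2.2,0,0],"roll":0,"fingers":0},{"delta_pos":[-3,0,0],"roll":0,"fingers":0},{"delta_pos":[-3,0,0],"roll":0,"fingers":0},{"delta_pos":[-3,0,0],"roll":0,"fingers":0}]}}

```text
time_s: 12.4
ee_pos: [0.4018, 0.303, 0.2772]
tcp_rot: [75.4, 89.8, 29.1]
contact_force: [0.4, -0.4, -1.0]
grip_width: -0.003
```

```bash
python3 look.py 10
python3 - <<'E'
from h import *
s,c,P,T=wr();cv2.imwrite("pics/w10.png",c["frame"][:,:,::-1]);print(T.round(4).tolist())
E
```

```text
12.4 [0.4018 0.303  0.2772] [ 0.4 -0.4 -1. ]
[[0.7229, -0.6603, -0.2035, 0.3504], [0.691, 0.6905, 0.2138, 0.3571], [-0.0007, -0.2952, 0.9554, 0.4178], [0.0, 0.0, 0.0, 1.0]]
```

View pics/s10.png

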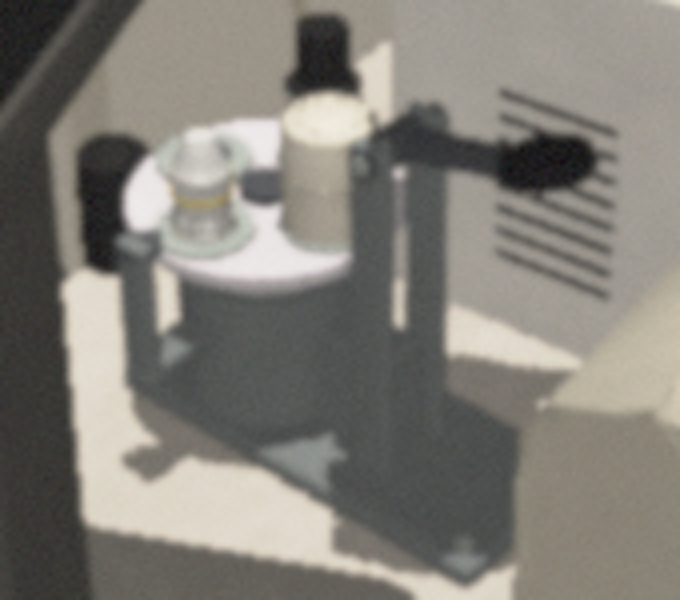

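View pics/w10.png

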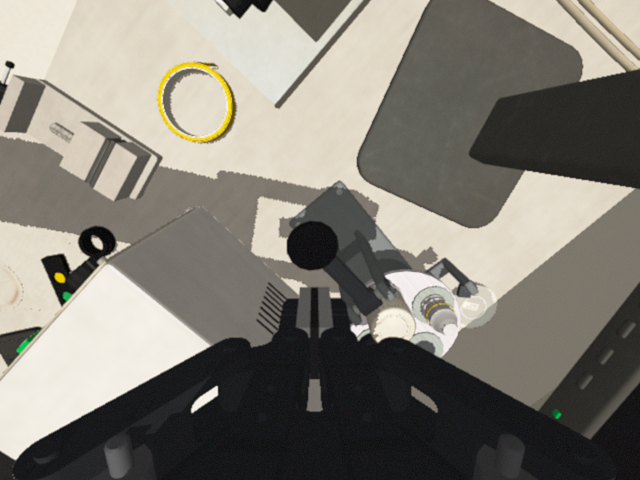

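```bash
python3 ang.py 201 137 .155; python3 ang.py 209 226 .111
python3 - <<'E'
from h import *
a=cv2.imread("pics/w10.png")[240:370,370:520];cv2.imwrite("pics/w10z.png",cv2.resize(a,None,fx=4.5,fy=4.5,interpolation=cv2.INTER_CUBIC))
E
```

```text
(array([0.548 , 0.3227, 0.155 ]), 0.0363, 83.6)
(array([0.5473, 0.3215, 0.111 ]), 0.035, 84.6)
```

View pics/w10z.png

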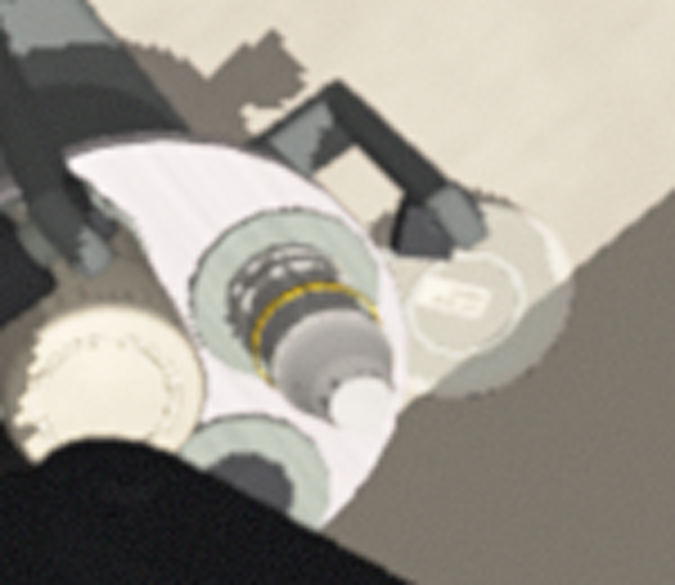

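Run:
```python
from h import *
s,c,P,T=wr();f=lambda x,y,z:wz(c,T,370+(x-1.7)/4.5,240+(y-1.7)/4.5,z)
o=f(288,285,.11)
for z in(.111,.118,.125):
    t=f(393,243,z);d=(t-o)[:2];print(o.round(4),t.round(4),np.degrees(np.arctan2(d[1],d[0])).round(1),np.hypot(*d).round(4))
print(np.array(P[240+243//4+0,370+395//4]).round(3),P[294,465].round(3), s["contact_force"])
```

```text
[0.5471 0.3241 0.11  ] [0.5553 0.3469 0.111 ] 70.3 0.0242
[0.5471 0.3241 0.11  ] [0.5506 0.3471 0.118 ] 81.4 0.0233
[0.5471 0.3241 0.11  ] [0.5459 0.3474 0.125 ] 92.9 0.0233
[0.639 0.348 0.012] [0.554 0.352 0.122] [ 0.01242817  0.82380284 -1.12312956]
```

```bash
python3 -c "
from h import *
print(job.finish_job(), telemetry.get_state()['time_s'])"
```

```text
the job is handed in; nothing more can be done
the job is handed in; nothing more can be done
```

The objective now stands at the fixed pointer, after four full strokes of the lever. I handed the job in at about 12.5 s of robot time.

- **Strokes:** With the fingers shut, I pressed the pad to its hard stop each time. The tool tip stopped at z ≈ 0.158 m, with about 23–29 N upward on the tool. The lever sprang back fully after each press. The first stroke turned the table about 8–10°, and the next three turned it 30° each. I checked the scene camera after each one.
- **Objective:** At the end it measures 83.6° (top) and 84.6° (foot) around the table axis.
- **Pointer:** In the first top view the tip is at about 82–86°, depending on the tip height assumed. The wrist view agrees if the tip is about 0.118–0.12 m above the bench. That height was only roughly measured, and a few millimetres' error shifts the wrist-view angle by several degrees.
- **Final state:** The lever is up and all the pieces are in their seats. The gripper is about 85 mm above the pad, touching nothing, with measured force within noise.
- **Route:** A second monitor on the right blocked the direct path, so I lifted the arm over it on the way to the lever.

No check failed.

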